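# Set the tube holder's jaw to the gauge mark with its thumb wheel

## Task

Get the tube holder ready for the next size of tube: with a fingertip on top of the knurled brass wheel, roll it until the gap between the red jaws has closed so far that the red pointer on the sliding jaw stands at the middle of the yellow mark. Move the jaw only by its wheel, do not shift the yellow mark, leave everything else on the table where it stands, and end with the hand clear.

Things in the scene. Friction and masses are not known exactly. Their poses are not given: they have to be found in the camera images.
- holder: tube holder screwed to the table: grey and white body 90 x 260 mm, deck 50 mm high. Origin at the centre of its underside, z up. Its +y axis runs from the knurled wheel (y = -75 mm) past the red sliding jaw (starts near y = 40 mm) to the red fixed jaw (face at y = 92 mm, 80 mm high). A white scale with black ticks lies on the deck beside the jaws, on the +x side.
- wheel: knurled brass thumb wheel, 62 mm diameter over its 36 ribs, 26 mm wide; axle level, along the holder's x axis, 62 mm above the table (origin on it). It sits between two grey cheeks 82 mm high, only the crown standing 11 mm proud. It turns with about 2 N at the rim, stays where it is left and has 5.6 rad between its stops.
- wheel_top (a point): highest point of the wheel's rim, mid-width, 93 mm above the table; fixed to the holder (does not turn), axes as the holder's. Rolling the top of the wheel towards the jaws (holder's +y) closes the gap, the other way opens it: 31 mm of rim travel (1 rad) moves the jaw 6 mm.
- jaw: red sliding jaw, 36 x 16 mm, top 79 mm above the table, driven by the wheel along the holder's y; origin under it at deck height. Not to be pushed directly.
- pointer (a point): tip of the thin red pointer (2.4 mm wide) that sticks out of the sliding jaw over the scale, towards the holder's +x; 53 mm above the table, axes as the holder's
- mark (a point): the gauge mark: centre (along the scale) of a yellow block, 18 x 6 x 6 mm, 6 mm wide along the scale, set on the scale on the line of the pointer's tip; axes as the holder's. The pointer is on the mark when both have the same y in the holder's frame.
- rack_near: loose red tube rack, 45 x 160 x 95 mm with capped tubes in it, origin under its centre; to be left alone
- cup: small clear plastic cup, 60 mm across and 62 mm high, a pipette leaning in it (100 mm high), origin under its centre; to be left alone
- dropper: amber dropper bottle with black cap, 34 mm across, 85 mm high, origin under its centre; to be left alone
- jar: white sample jar with blue cap, 52 mm across, 55 mm high, origin under its centre; to be left alone
- timer: white bench timer, 60 x 70 x 22 mm, origin under its centre; to be left alone
- phone: black phone lying flat, 150 x 72 x 9 mm, origin under its centre; to be left alone

How it is judged:
On the way:
1. a fingertip bears on the knurled wheel (contact force between the fingers and wheel above 0.5 N), for 0.1 s.
At the end, for the whole second after the job is handed in: the red pointer's tip stands within the 6 mm width of the yellow mark (within 3 mm of its middle along the scale), the jaw is at rest, and all bystanders are within 15 mm of where they stood (y of pointer in the frame of mark between -0.003 and 0.003 m and linear speed of jaw below 0.005 m/s and distance of each of rack_near, cup, dropper, jar, timer, phone from where it was at the start of the episode below 0.015 m); the robot touches nothing.
It fails at once if the sliding jaw is pushed directly instead of by its wheel (contact force between any of the arm, the fingers and jaw above 2 N).
It fails at once if the yellow mark is shifted along the scale (distance of mark from where it was at the start of the episode above 0.002 m).
It fails at once if one of the other things on the table is knocked, shifted or lifted (over 15 mm) (distance of any of rack_near, cup, dropper, jar, timer, phone from where it was at the start of the episode above 0.015 m).
It also fails if it takes over 51 s, if anything falls off the work surface, if the arm or the gripper's body presses on something with over 40 N, if the wrist force passes 120 N, or if a joint passes its speed limit or range.

## Robot

A 6-joint arm with a two-finger parallel gripper is mounted at the origin on the work surface. World frame = base frame: x ahead of the robot, y to its left, z up, the work surface at z = 0. Lengths are in m, angles in rad, forces in N, time in s.
With the tool pointing down it reaches from about 0.2 to 0.875 m from the base axis. Payload 3.4 kg.
Tool frame: the origin (TCP) lies on the centre line of the jaws, within the pads' length; the fingertips stand 11 mm ahead of it and the grasp point (between the pads) lies 8 mm behind it; z points along the fingers, y is the line along which they close (so a half turn about z gives the same grasp; the last joint's range is limited). The gripper opens to 94 mm and grips with 3 to 60 N. Pads are 16 mm wide; open, the fingers measure 119 mm over their backs; the gripper's body (75 mm by 177 mm) begins 78 mm behind the grasp point.
Start: joints at [1.064, 0.276, 1.505, -0, 1.361, -0.121], TCP at [0.216, 0.533, 0.216] pointing down, gripper open.
Joint ranges: [-2.89, 2.89], [-0.75, 2.08], [0.22, 2.7], [-1.18, 4.32], [0.11, 2.71], [-2.7, 2.7]. Speed limits (rad/s): [2.57, 2.57, 3.14, 3.14, 3.14, 3.14].

## Interface

Orientations are given as a rotation vector (axis times angle).
In Python, from rig import arm, imaging gives the robot as it stands. Calls block until the motion is done:
- arm.move_pose(position, orientation): joint-space move of the TCP to a pose.
- arm.servo_line(position, attitude=None, feed=0.15, f_stop=None): straight line of the TCP; attitude=None keeps the orientation; feed is the mean speed in m/s. With f_stop (N) it stops when the force on the tool has changed by that much, and returns True; else False.
- arm.move_joints(angles): joint-space move.
- arm.command_gripper(opening): opening from 0.0 (shut) to 1.0 (fully open); the grip force is fixed at half the most; returns when the fingers have stopped.
- arm.wait(seconds).
- arm.solve_ik(position, orientation): joint angles nearest the present ones, or None.
- arm.read_state(): the state.
- imaging.camera(name): name is "scene" or "top" or "wrist"; returns the picture (384x512x3 uint8, blue, green, red); there is no depth.
- imaging.camera_model(name): a dict with "mtx" (3x3 intrinsics, pixels), "rvec" (rotation vector, rad) and "tvec" (3), from world to camera coordinates, as OpenCV has them. Camera axes: x right, y down, z forward; pixel columns grow to the right and rows downward; lengths in m; the calibration is good to about 2 mm. A picture is of the moment at which its call begins: read the wrist's pose just before it. camera_model takes no time and is no camera call; for the wrist camera it gives the pose at the moment of the call.
A pose or a line that the arm cannot do raises arm.MotionError and nothing moves.
- arm.finish_job(): hands the job in; it is judged then, once.
The state is a dict: "clock": time; "joint_pos": joint angles; "joint_velocities": joint speeds; "joint_torque": joint torques, N m; "ee_pos": TCP position; "eef_rot": TCP orientation; "ft_force": force on the tool from outside, world axes, zero at the start; "wrist_torque": the same for the moment, N m; "gripper_width": opening from 0.0 (shut) to 1.0 (fully open); "finger_force": force on a finger pad.
Only numpy, scipy, OpenCV 4.12 (cv2) and the standard library are available. Lean on these libraries where they do the work, as an engineer would, in place of code of your own. Each camera call takes 0.05 s, during which the arm holds its last target. There are 200 camera calls.

## Working session

There is one attempt and no reset: what is moved stays moved. The work goes in short steps, each a Python script; the robot and the scene stay as the last script left them, time stands still between calls to the robot, and variables do not carry over. Pictures are saved under pics/ and viewed, at most 10 in all, crops included, and the job is handed in when it is done.

```bash
mkdir -p pics; ls; python3 - <<'E'
from rig import arm, imaging
import cv2,numpy as np
for n in("scene","top"):
    cv2.imwrite(f"pics/{n}0.png",imaging.camera(n)); m=imaging.camera_model(n); print(n,m)
print(arm.read_state())
E
```

```text
pics
scene {'mtx': array([[365.15763277,   0.        , 255.12028457],
       [  0.        , 365.15763277, 193.21604907],
       [  0.        ,   0.        ,   1.        ]]), 'rvec': array([ 2.11498111,  1.27546866, -0.47658126]), 'tvec': array([-0.24259102, -0.31403663,  1.40932716])}
top {'mtx': array([[347.27505458,   0.        , 262.85816281],
       [  0.        , 347.27505458, 193.46014627],
       [  0.        ,   0.        ,   1.        ]]), 'rvec': array([ 2.15674638, -2.06620815,  0.2223259 ]), 'tvec': array([-0.05745149,  0.59305408,  0.98698819])}
{'clock': 0.1, 'joint_pos': array([ 1.06399519e+00,  2.76517639e-01,  1.50595680e+00, -5.10082721e-05,
        1.36069771e+00, -1.20986316e-01]), 'joint_velocities': array([-0.00023276, -0.00248337, -0.00298989, -0.00021515, -0.0025936 ,
        0.00033892]), 'joint_torque': array([ 2.75990184e-03, -4.05454981e+01, -2.37782192e+01,  7.03386893e-02,
        2.98677525e-02, -4.61220293e-05]), 'ee_pos': array([0.21616573, 0.5323119 , 0.21571909]), 'eef_rot': array([-6.02183684e-01, -3.08288948e+00,  2.38369652e-03]), 'ft_force': array([-0.21211499, -0.16815053, -0.52733383]), 'wrist_torque': array([ 0.02005179,  0.0195558 , -0.00561657]), 'finger_force': 0.0, 'gripper_width': 1.0014956307099572}
```

View pics/scene0.png

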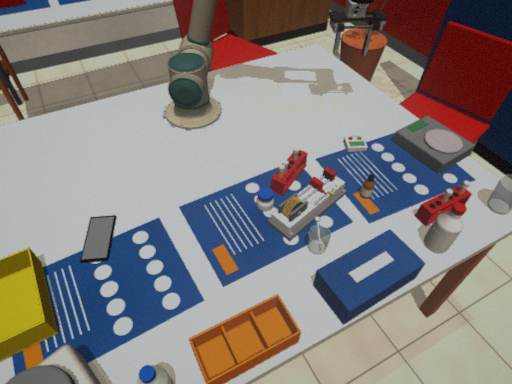

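View pics/top0.png

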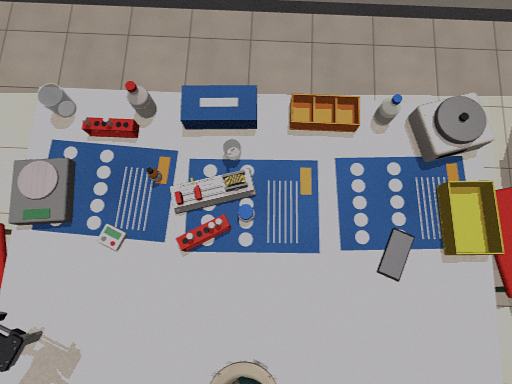

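The top view shows the holder around (212,190): wheel at (235,181), sliding jaw at (197,192), fixed jaw at (180,197). The cup is at (232,150), the jar at (246,213) and the rack at (203,233). I'll look closer with crops.

```bash
python3 - <<'E'
import cv2,numpy as np
a=cv2.imread("pics/top0.png")[160:220,160:260]; b=cv2.imread("pics/scene0.png")[160:240,260:360]
a=cv2.resize(a,None,fx=7,fy=7,interpolation=cv2.INTER_CUBIC);b=cv2.resize(b,None,fx=7,fy=7,interpolation=cv2.INTER_CUBIC)
cv2.imwrite("pics/ta.png",a);cv2.imwrite("pics/sb.png",b)
E
```

```text
(no output)
```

View pics/ta.png

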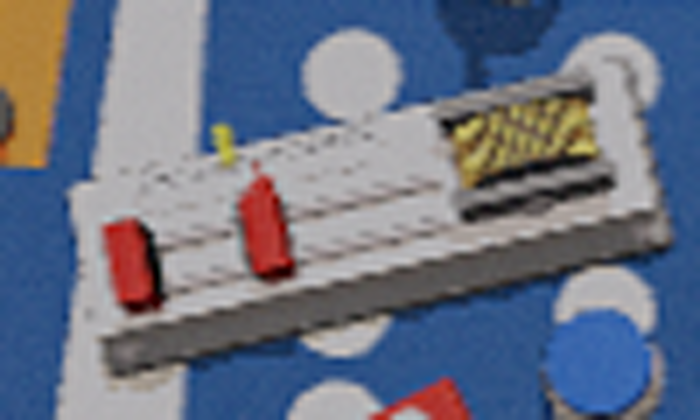

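View pics/sb.png

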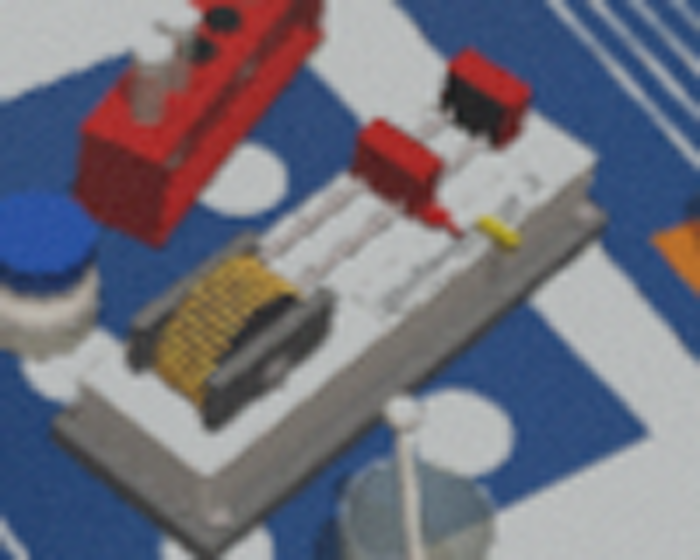

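The crops show deck corners, red jaws, the red pointer tip (top crop 256,165; scene crop 458,232) and the yellow mark (top crop 224,145; scene crop 498,233). The wheel is at (525,140) in the top crop. I'll fit the holder's pose from both views.

```bash
cat > h.py <<'E'
import cv2,numpy as np
from scipy.optimize import least_squares
from scipy.spatial.transform import Rotation as R
def proj(m,P): return cv2.projectPoints(np.asarray(P,float).reshape(-1,3),m["rvec"],m["tvec"],m["mtx"],None)[0][:,0]
def H(p,L):
    c,s=np.cos(p[2]),np.sin(p[2]); L=np.asarray(L,float).reshape(-1,3)
    return np.c_[p[0]+c*L[:,0]-s*L[:,1],p[1]+s*L[:,0]+c*L[:,1],L[:,2]]
def tri(ms,uv):
    f=lambda X:np.concatenate([proj(m,X)[0]-q for m,q in zip(ms,uv)])
    r=least_squares(f,[.5,.1,.05]); return r.x,r.fun
E
python3 - <<'E'
from h import *
from rig import imaging
T,S=imaging.camera_model("top"),imaging.camera_model("scene")
t=lambda u,v:np.array([160+(u+.5)/7-.5,160+(v+.5)/7-.5]); s=lambda u,v:np.array([260+(u+.5)/7-.5,160+(v+.5)/7-.5])
D=np.array
L=D([[45,-130,50],[-45,-130,50],[-45,130,50],[45,130,50],[0,-75,93]])/1e3
ut=D([t(632,62),t(655,208),t(100,338),t(75,187),t(525,138)])
Ls=D([[45,-130,50],[-45,-130,50],[45,130,50],[0,-75,93]])/1e3
us=D([s(210,472),s(80,383),s(597,155),s(225,300)])
f=lambda p:np.r_[(proj(T,H(p,L))-ut).ravel(),(proj(S,H(p,Ls))-us).ravel()]
r=least_squares(f,[.5,.1,.2],loss="soft_l1"); print(r.x,f(r.x).round(2))
for n,a,b in(("ptr",t(256,165),s(458,232)),("mark",t(224,145),s(498,233)),("wheel",t(525,138),s(225,300))):
    X,e=tri([T,S],[a,b]); c,sn=np.cos(r.x[2]),np.sin(r.x[2]); d=X[:2]-r.x[:2]
    print(n,X.round(4),e.round(2),"local",c*d[0]+sn*d[1],-sn*d[0]+c*d[1])
print("wheel_top",H(r.x,[0,-.075,.093]))
E
```

```text
[0.60619647 0.12317951 0.31185476] [-0.27 -4.28  4.05  2.11  0.15  5.88 -2.6  -0.57  0.52 -0.51  0.47  4.98
 -5.64 -0.84  1.36 -0.06  0.14 -1.13]
ptr [0.62   0.1737 0.0557] [-0.17 -0.1  -0.18  0.04] local 0.028631576455285166 0.04381346627104797
mark [0.6283 0.1882 0.0558] [-0.12 -0.07 -0.13  0.03] local 0.04094270446154859 0.055101851910519986
wheel [0.6287 0.053  0.0872] [ 0.24  0.13  0.25 -0.04] local -0.00012768110396660717 -0.07367623338885165
wheel_top [[0.6292083  0.05179705 0.093     ]]
```

```bash
python3 - <<'E'
from h import *
from rig import imaging
T,S=imaging.camera_model("top"),imaging.camera_model("scene")
t=lambda u,v:np.array([160+(u+.5)/7-.5,160+(v+.5)/7-.5]); s=lambda u,v:np.array([260+(u+.5)/7-.5,160+(v+.5)/7-.5])
for n,a,b in(("+x-y",t(632,62),s(210,472)),("-x-y",t(655,208),s(80,383)),("+x+y",t(75,187),s(597,155)),("ptr",t(256,165),s(458,232)),("mark",t(224,145),s(498,233)),("wheel",t(525,138),s(225,300))):
    X,e=tri([T,S],[a,b]); print(n,X.round(4),e.round(2))
print(cv2.Rodrigues(T["rvec"])[0].T@-T["tvec"])
D=np.array
ut=D([t(632,62),t(655,208),t(100,338),t(75,187)]);us=D([s(210,472),s(80,383),s(597,155)])
def f(q):
    p=q[:3];a,b=q[3:]
    C=H(p,[[a,-b,.05],[-a,-b,.05],[-a,b,.05],[a,b,.05]]);W=H(p,[0,-.075,.093])
    return np.r_[(proj(T,C)-ut).ravel(),(proj(S,C[[0,1,3]])-us).ravel(),(proj(T,W)-t(525,138)).ravel(),(proj(S,W)-s(225,300)).ravel()]
r=least_squares(f,[.6,.12,.2,.045,.13],loss="soft_l1");print(r.x,r.fun.round(2)); print(H(r.x,[0,-.075,.093]))
E
```

```text
+x-y [0.6759 0.0155 0.0544] [-1.26 -0.68 -1.23  0.18]
-x-y [ 0.6104 -0.0009  0.0463] [-0.2  -0.1  -0.2   0.03]
+x+y [0.6083 0.2537 0.0518] [-0.5  -0.33 -0.57  0.13]
ptr [0.62   0.1737 0.0557] [-0.17 -0.1  -0.18  0.04]
mark [0.6283 0.1882 0.0558] [-0.12 -0.07 -0.13  0.03]
wheel [0.6287 0.053  0.0872] [ 0.24  0.13  0.25 -0.04]
[ 0.37769362 -0.03543426  1.08869254]
[0.60881266 0.12575071 0.27890999 0.03386349 0.12328346] [-1.55 -0.11  0.16 -0.27  0.14 -0.31 -0.34  0.07 -1.14  0.85 -0.56 -0.71
 -0.89  0.37 -0.1  -0.62  0.78 -1.31]
[[0.62946075 0.053649   0.093     ]]
```

```bash
cat >> h.py <<'E'
def rot(yaw,flip=0):  # tool down, tool y along holder y (or flipped)
    y=np.array([-np.sin(yaw),np.cos(yaw),0])*(-1 if flip else 1); z=np.array([0,0,-1.])
    return R.from_matrix(np.c_[np.cross(y,z),y,z]).as_rotvec()
E
python3 - <<'E'
from h import *
from rig import arm,imaging
P=[.60,.11,.25]; js={}
for f in(0,1):
    js[f]=arm.solve_ik(P,rot(.275,f)); print(f,js[f])
f=min((k for k in js if js[k] is not None),key=lambda k:abs(js[k][5])); print("flip",f)
arm.command_gripper(0.); arm.move_pose(P,rot(.275,f)); arm.wait(.3)
np.save("wm.npy",imaging.camera_model("wrist"),allow_pickle=True)
im=imaging.camera("wrist"); cv2.imwrite("pics/w0.png",im); cv2.imwrite("pics/w0x.png",cv2.resize(im,(768,576)))
s=arm.read_state(); print(s["clock"],s["ee_pos"],s["ft_force"],s["gripper_width"])
E
```

```text
0 [ 0.06730241  0.31346352  1.36786192  0.          1.46026722 -1.77849392]
1 [0.06730241 0.31346352 1.36786192 0.         1.46026722 1.36309873]
flip 1
3.925 [0.59991444 0.11039659 0.25000157] [-0.38604158  0.44843775  0.90077938] 0.006414697266360555
```

View pics/w0x.png

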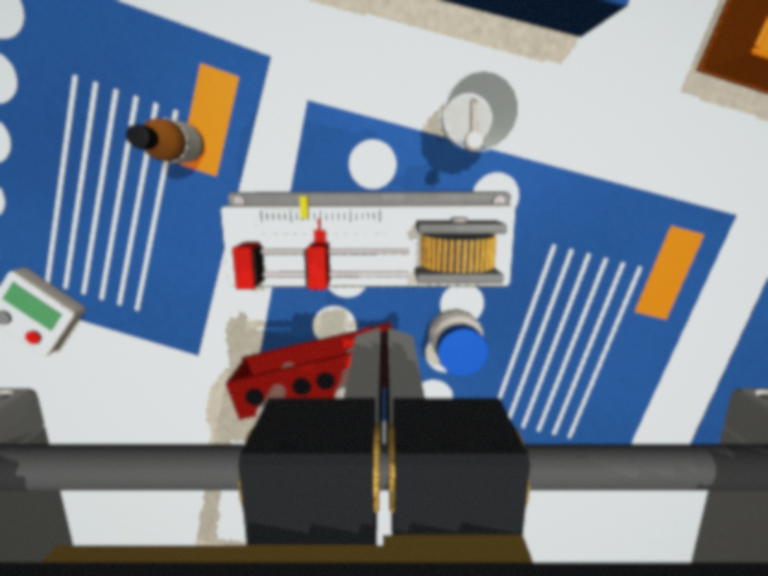

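The wrist view (768×576) has the wheel crown centred at (458,251), the pointer tip at (319,221), the mark at (304,207), and the deck edges almost level. I'll cross-check heights by combining all three views.

```bash
cat >> h.py <<'E'
def ray(m,uv,z):
    Rm=cv2.Rodrigues(m["rvec"])[0]; c=-Rm.T@m["tvec"]; d=Rm.T@np.linalg.solve(m["mtx"],[uv[0],uv[1],1]); return c+d*(z-c[2])/d[2]
E
python3 - <<'E'
from h import *
from rig import imaging
W=np.load("wm.npy",allow_pickle=True).item();T,S=imaging.camera_model("top"),imaging.camera_model("scene")
t=lambda u,v:np.array([160+(u+.5)/7-.5,160+(v+.5)/7-.5]); s=lambda u,v:np.array([260+(u+.5)/7-.5,160+(v+.5)/7-.5]);w=lambda u,v:np.array([(u+.5)/1.5-.5,(v+.5)/1.5-.5])
for n,a,b,c,z in(("ptr",t(256,165),s(458,232),w(319,221),.053),("mark",t(224,145),s(498,233),w(304,207),.056),("wheel",t(525,138),s(225,300),w(458,251),.093)):
    X,e=tri([T,S,W],[a,b,c]); print(n,X.round(4),e.round(2),ray(W,c,z).round(4))
A,B=ray(W,w(228,205),.05),ray(W,w(512,208),.05); d=A-B; print("deck edge",A,B,"yaw",np.arctan2(-d[0],d[1]),np.linalg.norm(d))
A,B=ray(W,w(222,286),.05),ray(W,w(510,285),.05); d=A-B; print("deck edge",A,B,"yaw",np.arctan2(-d[0],d[1]),np.linalg.norm(d))
im=cv2.imread("pics/w0.png"); h=cv2.cvtColor(im,cv2.COLOR_BGR2HSV)
y=cv2.inRange(h,(24,120,120),(34,255,255))[120:150,190:215]; print("yellow",np.argwhere(y).mean(0)+[120,190],y.sum()/255)
r=cv2.inRange(h,(170,90,80),(180,255,255))|cv2.inRange(h,(0,90,80),(8,255,255))
for row in range(140,170,2): 
    q=np.flatnonzero(r[row,195:225]); print(row,q.mean()+195 if len(q) else None,len(q))
E
```

```text
ptr [0.6198 0.172  0.057 ] [ 0.29 -0.13 -0.62 -0.11 -0.27 -0.2 ] [0.6191 0.1721 0.053 ]
mark [0.6277 0.1866 0.0569] [ 0.31  0.03 -0.61 -0.17 -0.25 -0.27] [0.6274 0.1864 0.056 ]
wheel [0.6297 0.0567 0.0819] [-0.83  0.19  1.41  1.    0.52  0.73] [0.6318 0.06   0.093 ]
deck edge [0.6108262  0.24919403 0.05      ] [0.67354208 0.01833196 0.05      ] yaw 0.2652579365048924 0.23922912445459385
deck edge [0.53965699 0.24155414 0.05      ] [ 0.60983073 -0.00333934  0.05      ] yaw 0.27907030394495436 0.25474923870038957
yellow [137.09375  202.265625] 64.0
140 None 0
142 None 0
144 None 0
146 None 0
148 212.0 1
150 212.0 1
152 212.5 2
154 212.5 8
156 212.5 8
158 212.5 8
160 212.5 8
162 213.0 9
164 212.0 13
166 211.0 15
168 210.5 16
```

```bash
cat >> h.py <<'E'
YAW=.272; WT=np.array([.6292,.0545,.104]); Q=rot(YAW,1); UY=np.array([-np.sin(YAW),np.cos(YAW),0])
def stroke(arm,a,b,press=.001,f=6,feed=.04):
    arm.servo_line(WT+a*UY+[0,0,.012],Q,.15)
    f0=arm.read_state()["ft_force"]
    hit=arm.servo_line(WT+a*UY-[0,0,.008],Q,.02,f_stop=f); z=arm.read_state()["ee_pos"][2]
    f1=arm.read_state()["ft_force"]-f0
    e=WT+b*UY; e[2]=z-press; s0=WT+a*UY; s0[2]=z-press
    arm.servo_line(s0,None,.02); f2=arm.read_state()["ft_force"]-f0
    m=(s0+e)/2; arm.servo_line(m,None,feed); f3=arm.read_state()["ft_force"]-f0
    arm.servo_line(e,None,feed); s=arm.read_state(); f4=s["ft_force"]-f0
    arm.servo_line(e+[0,0,.02],None,.1)
    print("hit",hit,"z",z.round(4),"F",f1.round(1),f2.round(1),f3.round(1),f4.round(1),"end",s["ee_pos"].round(4),"clk",arm.read_state()["clock"])
E
python3 - <<'E'
from h import *
from rig import arm,imaging
arm.move_pose(WT-.01*UY+[0,0,.03],Q)
stroke(arm,-.010,.010)
arm.servo_line([.60,.11,.25],Q,.25); arm.wait(.2)
im=imaging.camera("wrist"); cv2.imwrite("pics/w1.png",im); cv2.imwrite("pics/w1c.png",cv2.resize(im[110:210,140:350],None,fx=3.8,fy=3.8,interpolation=cv2.INTER_CUBIC))
print(arm.read_state()["clock"])
E
```

```text
hit True z 0.102 F [-0.2 -2.2  4.6] [-1.9 -2.4  6.7] [-4.1 -4.2 14.1] [-3.7 -0.   9.8] end [0.6263 0.0646 0.1025] clk 6.9083
7.8667
```

View pics/w1c.png

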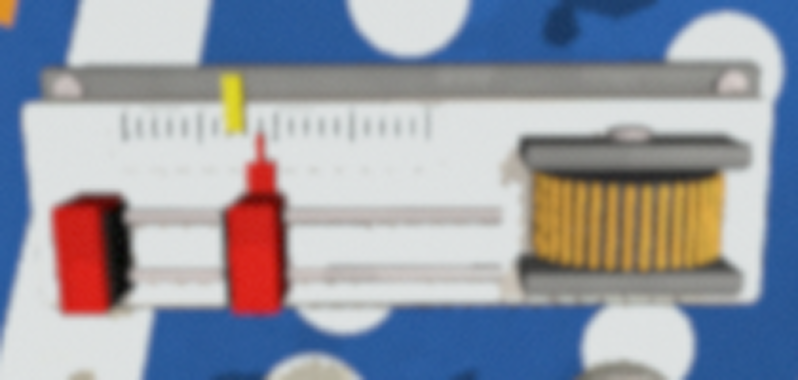

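The pointer moved about 4 mm, from pixel column 212.3 to 208.3, and the mark didn't move. The remaining gap is about 7 mm, so I'll do two more strokes and measure again.

```bash
python3 - <<'E'
from h import *
from rig import arm,imaging
stroke(arm,-.009,.008); stroke(arm,-.009,.008)
arm.servo_line([.60,.11,.25],Q,.25); arm.wait(.2)
M=imaging.camera_model("wrist"); im=imaging.camera("wrist"); cv2.imwrite("pics/w2.png",im)
cv2.imwrite("pics/w2c.png",cv2.resize(im[120:180,170:250],None,fx=9,fy=9,interpolation=cv2.INTER_CUBIC))
np.save("wm2.npy",M,allow_pickle=True); print(arm.read_state()["clock"])
E
```

```text
hit True z 0.1031 F [-1.2 -1.1  4.5] [-1.1 -1.4  6.2] [-2.5 -2.  10. ] [-1.8 -0.5  9.4] end [0.6273 0.0621 0.1036] clk 11.0333
hit True z 0.103 F [ 0.1 -0.3  4.5] [-0.7 -1.   6.1] [-1.5 -2.6 10. ] [-2.4 -0.3  9.1] end [0.6272 0.0622 0.1035] clk 13.3
14.2583
```

View pics/w2c.png

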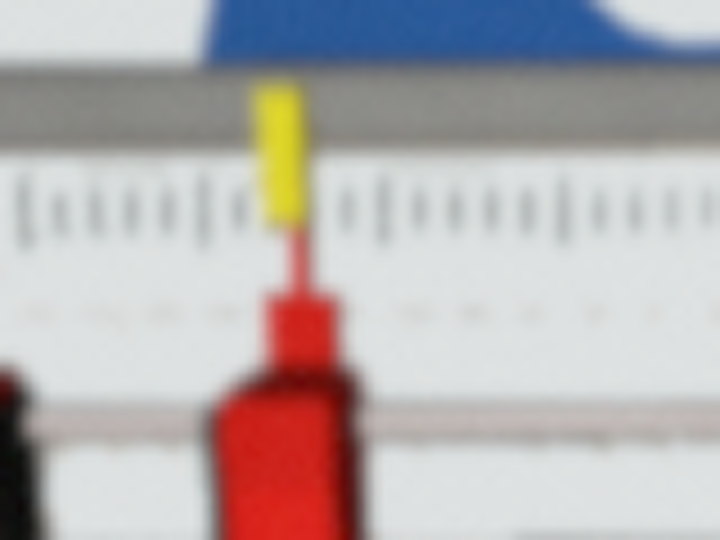

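The pointer is now at crop (299,240) and the mark's near end at (285,222). That leaves about 2 mm, which I'll compute accurately.

```bash
python3 - <<'E'
from h import *
M=np.load("wm2.npy",allow_pickle=True).item()
c=lambda u,v:np.array([170+(u+.5)/9-.5,120+(v+.5)/9-.5])
for yaw in(.265,.272,.279):
    u=np.array([-np.sin(yaw),np.cos(yaw),0]); p=ray(M,c(299,236),.053)@u
    print(yaw,[(ray(M,c(*q),.056)@u-p).round(5) for q in((285,222),(282.5,188),(279.5,90))])
E
```

```text
0.265 [np.float64(0.0013), np.float64(0.00144), np.float64(0.00126)]
0.272 [np.float64(0.00129), np.float64(0.00139), np.float64(0.00112)]
0.279 [np.float64(0.00127), np.float64(0.00135), np.float64(0.00098)]
```

```bash
python3 - <<'E'
from h import *
from rig import arm,imaging
stroke(arm,-.004,.0025)
arm.servo_line([.60,.155,.25],Q,.25); arm.wait(.2)
np.save("wm3.npy",imaging.camera_model("wrist"),allow_pickle=True); im=imaging.camera("wrist"); cv2.imwrite("pics/w3.png",im)
cv2.imwrite("pics/w3c.png",cv2.resize(im[120:180,200:280],None,fx=9,fy=9,interpolation=cv2.INTER_CUBIC)); print(arm.read_state()["clock"])
E
```

```text
hit True z 0.1037 F [ 0.1 -1.2  3.2] [-1.1 -1.1  6.2] [-1.9 -1.8  7.9] [-1.2 -1.9  7.6] end [0.6288 0.0562 0.104 ] clk 17.175
18.225
```

View pics/w3c.png

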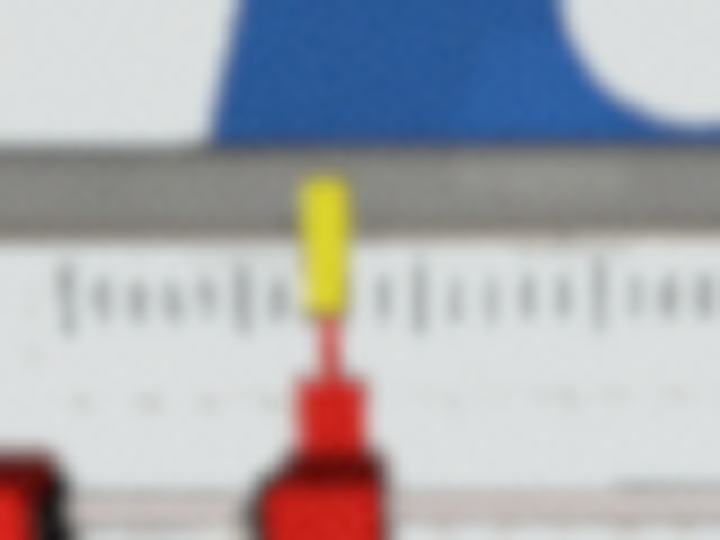

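The pointer (330,335) is centred under the mark (326,305), within about 0.5 mm. The hand is clear, so I'm handing in.

```bash
python3 -c "
from rig import arm
print(arm.finish_job())"
```

```text
the job is handed in; nothing more can be done
None
```

I rolled the wheel until the red pointer stood within about 0.5 mm of the yellow mark's middle, and handed the job in at about 18 s with the hand clear; the rig returned no verdict, and I did not re-measure the other objects on the table.

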